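Pour the toffees into the candy bowl and stand the empty tumbler on its stand

ROBOT

A 6-joint arm with a two-finger parallel gripper is mounted at the origin on the work surface. World frame = base frame: x ahead of the robot, y to its left, z up, the work surface at z = 0. Lengths are in m, angles in rad, forces in N, time in s.
With the tool pointing down it reaches from about 0.375 to 0.925 m from the base axis. Payload 5.7 kg.
Tool frame: the origin (TCP) lies between the finger pads; the fingertips stand 11 mm ahead of it and the grasp point (between the pads) lies 8 mm behind it; z points along the fingers, y is the line along which they close (so a half turn about z gives the same grasp; the last joint's range is limited). The gripper opens to 85 mm and grips with 20 to 120 N. Pads are 22 mm wide; open, the fingers measure 114 mm over their backs; the gripper's body (76 mm by 85 mm) begins 54 mm behind the grasp point. The pads swing forward as they close: fully open they stand 13 mm farther back than shut.
Start: joints at [-1.249, 0.359, 1.51, -0, 1.272, -0.115], TCP at [0.254, -0.544, 0.242] pointing down, gripper open.
Joint ranges: [-2.97, 2.97], [-1.01, 2.36], [0.21, 2.38], [-0.96, 4.11], [0.2, 2.71], [-2.98, 2.98]. Speed limits (rad/s): [2.39, 2.39, 3.14, 3.14, 3.14, 3.14].

INTERFACE

Orientations are given as a rotation vector (axis times angle).
In Python, from plant import bot gives the robot as it stands. The module is installed in compiled form; this text tells all that it offers.
- The arm moves only by the tool move_arm, never from a script. Its argument "deltas" is a list of rows, each an object with "xyz": the shift along the tool's x, y, z in m, a list of three; "dr": the turn, a rotation vector about the tool's x, y, z in degrees, a list of three. A call has 1 to 20 rows; each row is the pose to reach, as a shift and turn from the pose commanded when the call began, along the tool's axes at that moment; what a row does not reach only later rows make up. A row lasts 1/10 s, in which the tool goes at most 50 mm and 8.59 degrees, less where a joint would pass 70% of its speed; a pose out of reach is approached as far as the arm can. A call with a gripper value outside its range is refused whole. "jaw" is the opening, from 0 (shut) to 1 (fully open), set as the call begins (left out, the last holds). The fingers move at their own pace and stop on an object; "squeeze" is the grip in N (left out, the last holds). Time passes only in rows, so rows that repeat a pose let the fingers close. It gives the time, the measured TCP pose, the force, the opening and the grip force at its end, in the units of the state.
- bot.get_obs(): the state, without advancing time (a new reading comes with each control period).
- bot.grab_frame(name): name is "scene" or "top" or "wrist"; returns (picture, depth): 400x640x3 uint8, red, green, blue; 400x640 float32, m along the optical axis (not along the pixel's ray), 0 where there is no reading.
- bot.camera_info(name): a dict with "camera_matrix" (3x3 intrinsics, pixels), "rvec" (rotation vector, rad) and "tvec" (3), from world to camera coordinates, as OpenCV has them. Camera axes: x right, y down, z forward; pixel columns grow to the right and rows downward; lengths in m; the calibration is good to about 2 mm. The wrist camera is an equidistant fisheye: a pixel r from the principal point sees the ray r / f radians off the axis. A picture is of the moment at which its call begins: read the wrist's pose just before it. camera_info takes no time and is no camera call; for the wrist camera it gives the pose at the moment of the call.
- bot.finish_job(): hands the job in; it is judged then, once.
The state is a dict: "t": time; "q": joint angles; "joint_vel": joint speeds; "joint_torque": joint torques, N m; "tcp_pos": TCP position; "ee_rot": TCP orientation; "force": force on the tool from outside, world axes, zero at the start; "ft_torque": the same for the moment, N m; "width": finger opening in m; "grip_force": force on a finger pad.
Only numpy, scipy, OpenCV 4.12 (cv2) and the standard library are available. Lean on these libraries where they do the work, as an engineer would, in place of code of your own. Each camera call takes 0.05 s, during which the arm holds its last target. There are 200 camera calls.

TASK

Pick up the grey tumbler and pour all six toffees from it into the white candy bowl on the stem, so that every one ends up in it. Then stand the empty tumbler upright on top of the pale wooden cup stand, with no part of its foot hanging over the edge. Leave the candy bowl, the cup stand and everything else on the table where they are.

Things in the scene. Friction and masses are not known exactly. Their poses are not given: they have to be found in the camera images.
- tumbler: The tumbler: a plain grey plastic cup without a handle, round, 95 tall, slightly tapered: outside diameter 52 at the foot, 68 at the rim (about 62 at 60 above the foot); wall 3, floor 5 thick; about 90 g. It starts upright on the table holding six toffees. Origin: centre of its underside; z is its axis, towards the mouth.
- tumbler_mouth (a point): Centre of the tumbler's mouth, 95 above its underside on its axis.
- candy_bowl: The candy bowl: white ceramic bowl raised on a short stem and a round foot (foot diameter 84), rim 80 above the table, outside diameter 138 and inside diameter 130 at the rim, inner floor 31 above the table, 0.6 kg, loose. Origin: centre of its underside; z up.
- bowl_mouth (a point): Centre of the candy bowl's mouth, at rim height, 80 above its underside.
- cup_stand: The cup stand: a turned stand of pale wood, like a small cake stand: foot diameter 92, thin neck, flat round top of diameter 76 at 64 above the table, no rim, 0.5 kg, loose. Origin: centre of its underside; z up.
- stand_top (a point): Centre of the cup stand's flat top, 64 above its underside.
- mug: Bystander: blue ceramic mug with a handle, diameter 82, height 90. Origin: centre of its underside.
- cereal_bowl: Bystander: low white cereal bowl without a stem, diameter 110, height 45. Origin: centre of its underside.
- remote: Bystander: black TV remote lying flat, 160 x 44 x 18. Origin: centre of its underside.
- card_deck: Bystander: boxed deck of cards lying flat, 88 x 58 x 18. Origin: centre of its underside.
- toffee1: Toffee 1 of six alike: a chunky drum-shaped sweet in gold-coloured foil, 20 in diameter, 15 thick, 12 g, its foil smooth and slippery. Starts in the tumbler. Origin: its centre; z is the axis of the drum.
- toffee2: Toffee 2 of six alike: a chunky drum-shaped sweet in gold-coloured foil, 20 in diameter, 15 thick, 12 g, its foil smooth and slippery. Starts in the tumbler. Origin: its centre; z is the axis of the drum.
- toffee3: Toffee 3 of six alike: a chunky drum-shaped sweet in gold-coloured foil, 20 in diameter, 15 thick, 12 g, its foil smooth and slippery. Starts in the tumbler. Origin: its centre; z is the axis of the drum.
- toffee4: Toffee 4 of six alike: a chunky drum-shaped sweet in gold-coloured foil, 20 in diameter, 15 thick, 12 g, its foil smooth and slippery. Starts in the tumbler. Origin: its centre; z is the axis of the drum.
- toffee5: Toffee 5 of six alike: a chunky drum-shaped sweet in gold-coloured foil, 20 in diameter, 15 thick, 12 g, its foil smooth and slippery. Starts in the tumbler. Origin: its centre; z is the axis of the drum.
- toffee6: Toffee 6 of six alike: a chunky drum-shaped sweet in gold-coloured foil, 20 in diameter, 15 thick, 12 g, its foil smooth and slippery. Starts in the tumbler. Origin: its centre; z is the axis of the drum.
Mind the look-alikes: they are no part of the job. What is shaped like the tumbler but green or pink is not meant.

How it is judged:
By the outcome, as a careful person would: the job done as asked, in the order asked, and still so for the second after the job is handed in, with the robot touching nothing.
It also fails if it takes over 61 s, if anything falls off the work surface, if the arm or the gripper's body presses on something with over 40 N, if the wrist force passes 120 N, or if a joint passes its speed limit or range.

## Working session

There is one attempt and no reset: what is moved stays moved. The work goes in short steps, Python scripts to look and compute and a tool call to move; the robot and the scene stay as the last step left them, time stands still between calls to the robot, and variables do not carry over. Pictures are saved under pics/ and viewed, at most 10 in all, crops included, and the job is handed in when it is done.

Besides the shell and the picture viewer there is one more tool, called after "Emit:" by a JSON object that holds its "op" and its "data". move_arm: Moves the arm, as the interface text tells. Its arguments: {"type":"object","properties":{"deltas":{"type":"array","items":{"type":"object","properties":{"xyz":{"type":"array","items":{"type":"number"}},"dr":{"type":"array","items":{"type":"number"}}}}},"jaw":{"type":"number"},"squeeze":{"type":"number"}},"required":["deltas"]}

```bash
mkdir -p pics
python3 - <<'E'
from plant import bot
import cv2,numpy as np
o=bot.get_obs();print(o)
for n in("top","scene"):
    i=bot.camera_info(n);p,d=bot.grab_frame(n);np.savez(f"{n}.npz",p=p,d=d,K=i["camera_matrix"],r=i["rvec"],t=i["tvec"])
    cv2.imwrite(f"pics/{n}1.png",p[:,:,::-1]);print(n,i)
E
```

```text
{'t': 0.0, 'q': array([-1.24910575e+00,  3.59503684e-01,  1.51144062e+00, -4.84565279e-05,
        1.27245641e+00, -1.15112951e-01]), 'joint_vel': array([-0.00032793, -0.00045438,  0.00083282,  0.00033526,  0.00135827,
        0.00062195]), 'joint_torque': array([ 1.63806551e-03, -5.27611971e+01, -2.78617609e+01,  1.59471015e-04,
        1.31799822e-02,  2.79370323e-05]), 'tcp_pos': array([ 0.25359107, -0.54305818,  0.24145121]), 'ee_rot': array([-3.06520815e+00, -6.80320973e-01,  3.64965539e-04]), 'force': array([0.12526714, 0.57748087, 0.19316177]), 'ft_torque': array([-0.02070658,  0.04231762, -0.00605537]), 'grip_force': 0.0, 'width': 0.08535564459425697}
top {'camera_matrix': array([[471.55225188,   0.        , 323.3112192 ],
       [  0.        , 471.55225188, 198.57637395],
       [  0.        ,   0.        ,   1.        ]]), 'rvec': array([ 2.12528906, -2.1785717 ,  0.13228919]), 'tvec': array([0.03848861, 0.58389279, 1.15258272])}
scene {'camera_matrix': array([[410.9866903 ,   0.        , 325.75348951],
       [  0.        , 410.9866903 , 200.54764051],
       [  0.        ,   0.        ,   1.        ]]), 'rvec': array([ 2.30442176,  0.98382726, -0.35240031]), 'tvec': array([-0.40063958, -0.26263964,  1.20486819])}
```

View pics/top1.png

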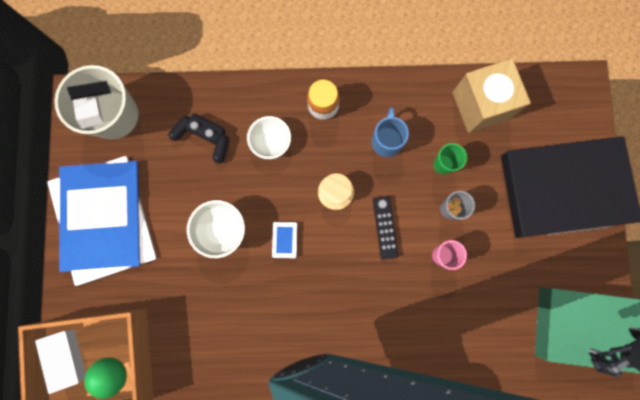

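View pics/scene1.png

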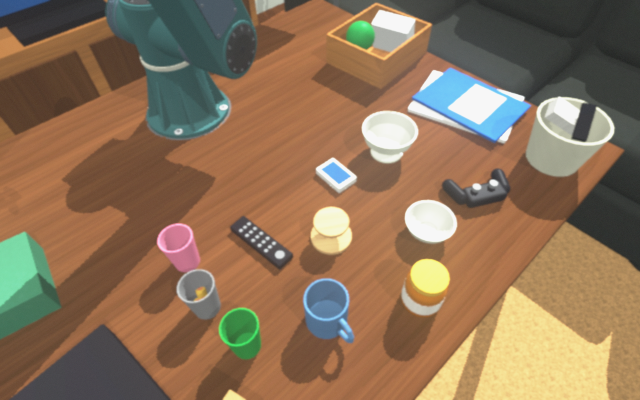

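Top view: grey tumbler with toffees at (457,206), between green (451,158) and pink (450,255) cups; stemmed bowl at (215,229), stand at (336,192). Scene view: tumbler (199,295), bowl (389,135), stand (331,228).

```bash
cat > h.py <<'E'
import numpy as np,cv2
from scipy.optimize import least_squares
def cloud(n):
    z=np.load(n+".npz");R=cv2.Rodrigues(z["r"])[0];d=z["d"];v,u=np.indices(d.shape)
    K=z["K"];c=np.dstack([(u-K[0,2])/K[0,0]*d,(v-K[1,2])/K[1,1]*d,d])
    w=(c-z["t"].ravel())@R; w[d==0]=np.nan
    return w,z["p"]
def circ(P):
    f=lambda a:np.hypot(P[:,0]-a[0],P[:,1]-a[1])-a[2]
    s=least_squares(f,[*P.mean(0)[:2],.04],loss="soft_l1",f_scale=.002);return s.x
E
python3 - <<'E'
from h import *
from plant import bot
T,_=cloud("top");S,_=cloud("scene")
px={"tumbler":(457,206),"bowl":(215,229),"stand":(336,192),"green":(451,158),"pink":(450,255),"mug":(390,137),"cereal":(269,138),"remote":(386,228),"cards":(285,240),"jar":(323,97),"blackbox":(570,185),"tissue":(490,95)}
for n,(u,v) in px.items():
    r=45 if n in("blackbox","tissue") else 33
    W=T[v-r:v+r,u-r:u+r].reshape(-1,3);W=W[np.isfinite(W[:,0])]
    W=W[np.abs(W[:,2])<.3]; tab=np.median(W[W[:,2]<.012,2]) if (W[:,2]<.012).any() else 0
    c0=T[v,u]
    near=W[np.hypot(*(W-c0)[:,:2].T)<(.085 if n=="bowl" else .052 if n!="cereal" else .07)] if r<40 else W
    zt=np.percentile(near[near[:,2]>.012,2],97)
    P=near[near[:,2]>zt-.006]
    A=S.reshape(-1,3);A=A[np.isfinite(A[:,0])];c=circ(P)
    A=A[(np.hypot(A[:,0]-c[0],A[:,1]-c[1])<c[2]+.02)&(A[:,2]>.012)]
    za=np.percentile(A[:,2],97) if len(A) else 0
    Q=A[A[:,2]>za-.006] if len(A) else P
    print(n,"px",c0.round(3),"table",tab.round(4),"zt",zt.round(4),"circ",c.round(4),"| scene z",np.round(za,4),"circ",circ(Q).round(4),len(P),len(Q), "ext",P.min(0).round(3),P.max(0).round(3))
E
```

```text
tumbler px [ 0.556 -0.309  0.047] table 0.0001 zt 0.0962 circ [ 0.5547 -0.3025  0.032 ] | scene z 0.0955 circ [ 0.5536 -0.3024  0.0321] 131 262 ext [ 0.522 -0.337  0.09 ] [ 0.588 -0.269  0.101]
bowl px [0.515 0.299 0.031] table 0.0001 zt 0.0812 circ [0.5129 0.2861 0.0658] | scene z 0.0808 circ [0.5117 0.2861 0.0661] 347 331 ext [0.446 0.219 0.075] [0.58  0.354 0.086]
stand px [ 0.597 -0.008  0.061] table 0.0002 zt 0.0678 circ [ 0.6066 -0.0079  0.0267] | scene z 0.0663 circ [ 0.6054 -0.0086  0.0271] 604 828 ext [ 0.569 -0.045  0.062] [0.642 0.029 0.07 ]
green px [ 0.685 -0.31   0.016] table 0.0002 zt 0.0968 circ [ 0.6718 -0.2913  0.0319] | scene z 0.0956 circ [ 0.6709 -0.2911  0.032 ] 100 289 ext [ 0.639 -0.326  0.091] [ 0.704 -0.26   0.1  ]
pink px [ 0.436 -0.295  0.005] table 0.0001 zt 0.0969 circ [ 0.4365 -0.2755  0.0319] | scene z 0.0955 circ [ 0.4356 -0.2753  0.0319] 111 237 ext [ 0.405 -0.308  0.091] [ 0.469 -0.244  0.099]
mug px [ 0.748 -0.155  0.006] table 0.0003 zt 0.0925 circ [ 0.7367 -0.1473  0.0386] | scene z 0.0911 circ [ 0.7358 -0.1473  0.0388] 149 355 ext [ 0.696 -0.188
[... 445 characters left out ...]
zt 0.0229 circ [0.4853 0.1254 0.0278] | scene z 0.0214 circ [0.4851 0.1259 0.0283] 570 594 ext [0.44  0.095 0.017] [0.527 0.155 0.027]
jar px [0.829 0.018 0.097] table -0.0 zt 0.1036 circ [0.839  0.0185 0.0242] | scene z 0.1019 circ [0.8383 0.0176 0.0245] 519 1020 ext [ 0.805 -0.014  0.098] [0.873 0.053 0.107]
blackbox px [ 0.601 -0.589  0.057] table 0.0001 zt 0.0592 circ [ 0.6005 -0.59    0.0876] | scene z 0.0573 circ [ 0.6583 -0.6454  0.1597] 6005 3014 ext [ 0.491 -0.711  0.053] [ 0.715 -0.469  0.063]
tissue px [ 0.812 -0.381  0.13 ] table 0.0001 zt 0.1337 circ [ 0.8285 -0.4001  0.047 ] | scene z 0.1318 circ [-4.8748  4.218   7.2717] 2118 3 ext [ 0.756 -0.473  0.128] [ 0.902 -0.327  0.137]
```

Emit:
{"op": "move_arm", "data": {"deltas": [{"xyz":[0,0,-0.05],"dr":[0,0,0]},{"xyz":[0,0,-0.1],"dr":[0,0,0]},{"xyz":[0,0,-0.15],"dr":[0,0,0]},{"xyz":[0,0,-0.15],"dr":[0,8,0]},{"xyz":[0,0,-0.15],"dr":[0,16,0]},{"xyz":[0,0,-0.15],"dr":[0,24,0]},{"xyz":[0,0,-0.15],"dr":[0,32,0]},{"xyz":[0,0,-0.15],"dr":[0,40,0]},{"xyz":[0,0,-0.15],"dr":[0,40,0]}], "jaw": 1}}

```text
t: 1.0
tcp_pos: [0.2511, -0.5442, 0.3887]
ee_rot: [-2.749, -0.6, -1.005]
force: [-1.2, -0.9, -0.3]
width: 0.0855
grip_force: 0.0
```

```bash
cat > s.py <<'E'
from plant import bot
import json
o=bot.get_obs();r=[list(map(float,o[k])) for k in("q","tcp_pos","ee_rot")]
open("log.jsonl","a").write(json.dumps(r)+"\n")
print(o["t"],[[round(x,4) for x in a] for a in r],o["force"].round(1),o["width"],o["grip_force"])
E
python3 s.py
```

```text
1.0 [[-1.6162, 0.3798, 1.3251, 0.622, 1.7687, -0.4542], [0.2511, -0.5442, 0.3887], [-2.7492, -0.5997, -1.0046]] [-1.2 -0.9 -0.3] 0.08546461601324253 0.0
```

Emit:
{"op": "move_arm", "data": {"deltas": [{"xyz":[0,0.03,0],"dr":[4,5,-4]},{"xyz":[0,0.06,0],"dr":[8,10,-8]},{"xyz":[0,0.09,0],"dr":[12,15,-12]},{"xyz":[0,0.09,0],"dr":[12,15,-12]}]}}

```text
t: 1.4
tcp_pos: [0.2938, -0.6289, 0.382]
ee_rot: [-2.354, -0.907, -1.236]
force: [0.1, -0.7, -2.0]
width: 0.0855
grip_force: 0.0
```

```bash
python3 s.py
```

```text
1.4 [[-1.5665, 0.7184, 0.9144, 0.796, 2.1069, -0.525], [0.2938, -0.6289, 0.382], [-2.354, -0.9066, -1.2361]] [ 0.1 -0.7 -2. ] 0.0854865966541294 0.0
```

Emit:
{"op": "move_arm", "data": {"deltas": [{"xyz":[0.03,0,-0.03],"dr":[-6,5,0]},{"xyz":[0.06,0,-0.06],"dr":[-12,10,0]},{"xyz":[0.06,0,-0.06],"dr":[-12,10,0]}]}}

```text
t: 1.7
tcp_pos: [0.2792, -0.6342, 0.4799]
ee_rot: [-2.366, -0.764, -1.583]
force: [0.1, -0.2, 0.5]
width: 0.0854
grip_force: 0.0
```

```bash
python3 s.py
cat > fk.py <<'E'
import numpy as np,json
from scipy.spatial.transform import Rotation as Ro
from scipy.optimize import least_squares
E=lambda a,t:Ro.from_euler(a,t)
def fk(q,p):
    d1,a1,a2,a3,dt,off,e3=p
    R1=E("z",q[0]);R2=R1*E("y",q[1]);R3=R2*E("y",q[2]);R5=R3*E("z",q[3])*E("y",q[4])
    x=R1.apply([a1,off,d1])+R2.apply([0,0,a2])+R3.apply([e3,0,a3])+R5.apply([0,0,dt])
    return x,R5*E("z",q[5]+p_c)
p_c=np.pi/2
L=[[[-1.24910575,.359503684,1.51144062,-4.8e-5,1.27245641,-.115112951],[.25359107,-.54305818,.24145121],[-3.06520815,-.680320973,.000365]]]
L+=[json.loads(l) for l in open("log.jsonl")]
if __name__=="__main__":
    for p_c in(np.pi/2,-np.pi/2):
        print([round(np.degrees((fk(q,np.zeros(7))[1].inv()*Ro.from_rotvec(r)).magnitude()),2) for q,x,r in L])
    f=lambda p:np.concatenate([fk(q,p)[0]-x for q,x,r in L]+[.01*(p-p0)])
    p0=np.array([.3,0,.4,.4,.25,.07,0])
    s=least_squares(f,p0);print(s.x.round(4),s.fun.round(4))
E
python3 fk.py
```

```text
1.7 [[-1.6729, 0.6285, 0.9899, 1.0499, 2.0832, -0.4507], [0.2792, -0.6342, 0.4799], [-2.3662, -0.7638, -1.5826]] [ 0.1 -0.2  0.5] 0.08543871567444287 0.0
[np.float64(0.0), np.float64(0.0), np.float64(0.0), np.float64(0.0)]
[np.float64(180.0), np.float64(180.0), np.float64(180.0), np.float64(180.0)]
[2.670e-01 4.000e-04 6.106e-01 4.335e-01 3.616e-01 6.890e-02 1.124e-01] [ 0.     -0.      0.     -0.     -0.0001 -0.     -0.      0.0001  0.
 -0.      0.     -0.     -0.0003  0.      0.0021  0.0003  0.0011 -0.
  0.0011]
```

```bash
cat > ik.py <<'E'
from fk import *
P0=np.array([.3,0,.4,.4,.25,.07,0])
P=least_squares(lambda p:np.concatenate([fk(q,p)[0]-x for q,x,r in L]+[.001*(p-P0)]),P0).x
lo=np.array([-2.97,-1.01,.21,-.96,.2,-2.98]);hi=np.array([2.97,2.36,2.38,4.11,2.71,2.98])
def ik(x,R,q0):
    def f(q):
        a,b=fk(q,P);return np.r_[a-x,.3*(b.inv()*R).as_rotvec(),]
    s=least_squares(f,np.clip(q0,lo+1e-3,hi-1e-3),bounds=(lo,hi));return s.x,np.abs(s.fun).max()
def tool(phi,a,f):
    # heading phi deg, down tilt a deg, f=+1: tool x up-ish, -1: down-ish
    h=np.array([np.cos(np.radians(phi)),np.sin(np.radians(phi)),0]);A=np.radians(a)
    z=h*np.cos(A)-np.array([0,0,np.sin(A)]);u=h*np.sin(A)+np.array([0,0,np.cos(A)])
    x=f*u;return Ro.from_matrix(np.c_[x,np.cross(z,x),z])
T=np.array([.554,-.3025,0]);B=np.array([.5123,.286,0]);S=np.array([.606,-.0082,0])
G=.062;AH=.010
def tcp_from_cup(base,c,R): # base point of foot, cup axis c
    return base+G*c+AH*R.apply([0,0,1])
E
python3 - <<'E'
from ik import *
print(P.round(4))
q0=np.array(L[-1][0])
for phi in(70,80,90,100):
 for a in(20,25):
  for f in(1,-1):
   R=tool(phi,a,f);z=np.array([0,0,1.])
   g=tcp_from_cup(T,z,R)
   q,e0=ik(g-.13*R.apply([0,0,1]),R,q0);qg,e=ik(g,R,q)
   print(phi,a,f,"pre",round(e0,4),"grasp",round(e,4),qg.round(2))
   for pb in(phi,phi+30,phi+60):
    Rb=tool(pb,a,f);qs,e2=ik(tcp_from_cup(S+[0,0,.064],z,Rb),Rb,qg)
    o=[]
    for th in(0,90,150,-90,-150):
     Rt=Rb*E("z",np.radians(th));c=Rt.apply(Rb.inv().apply(z));m=B+[0,0,.14]
     qb,eb=ik(tcp_from_cup(m-.095*c,c,Rt),Rt,qs);o.append((th,round(eb,3),round(qb[5],2)))
    print("   ",pb,"stand",round(e2,4),qs.round(2),o)
E
```

```text
[0.2665 0.     0.6111 0.4336 0.3617 0.0689 0.1122]
70 20 1 pre 0.0 grasp 0.0 [-1.04  1.05  1.32  0.83  1.74 -0.99]
    70 stand 0.0 [-0.69  0.84  1.76  1.1   1.44 -1.06] [(0, np.float64(0.0), np.float64(-1.46)), (90, np.float64(0.0), np.float64(0.12)), (150, np.float64(0.0), np.float64(1.28)), (-90, np.float64(0.0), np.float64(-2.87)), (-150, np.float64(0.094), np.float64(-2.98))]
    100 stand 0.0 [-0.56  0.95  1.37  0.8   1.8  -0.97] [(0, np.float64(0.0), np.float64(-1.12)), (90, np.float64(0.0), np.float64(0.44)), (150, np.float64(0.0), np.float64(1.56)), (-90, np.float64(0.0), np.float64(-2.59)), (-150, np.float64(0.092), np.float64(-2.98))]
    130 stand 0.0 [-0.39  1.07  1.02  0.55  2.15 -1.07] [(0, np.float64(0.0), np.float64(-1.02)), (90, np.float64(0.0), np.float64(0.53)), (150, np.float64(0.0), np.float64(1.62)), (-90, np.float64(0.0), np.float64(-2.52)), (-150, np.float64(0.121), np.float64(-2.98))]
70 20 -1 pre 0.0 grasp 0.0 [-1.04  1.05  1.32  0.83  1.74  2.15]
    70 stand 0.0 [-0.69  0.84  1.76  1.1   1.44  2.09] [(0, np.float64(0.0), np.float64(1.69)), (90, np.float64
[... 12212 characters left out ...]
oat64(0.075), np.float64(2.98)), (150, np.float64(0.16), np.float64(2.98)), (-90, np.float64(0.0), np.float64(0.6)), (-150, np.float64(0.0), np.float64(-0.43))]
    130 stand 0.0 [-0.38  1.03  1.05  0.51  2.09  2.06] [(0, np.float64(0.0), np.float64(2.13)), (90, np.float64(0.112), np.float64(2.98)), (150, np.float64(0.181), np.float64(2.98)), (-90, np.float64(0.0), np.float64(0.63)), (-150, np.float64(0.0), np.float64(-0.41))]
    160 stand 0.0 [-0.2   1.11  0.83  0.18  2.32  1.76] [(0, np.float64(0.0), np.float64(2.02)), (90, np.float64(0.145), np.float64(2.98)), (150, np.float64(0.271), np.float64(2.98)), (-90, np.float64(0.0), np.float64(0.51)), (-150, np.float64(0.0), np.float64(-0.55))]
```

```bash
cat > go.py <<'E'
from ik import *
from plant import bot
def delta(x,R,show=""):
    o=bot.get_obs();R0=Ro.from_rotvec(o["ee_rot"])
    print(show,"xyz",R0.inv().apply(x-o["tcp_pos"]).round(4),"dr",np.degrees((R0.inv()*R).as_rotvec()).round(2))
RG=tool(90,22,1);Z=np.array([0,0,1.]);g=tcp_from_cup(T,Z,RG)
E
python3 - <<'E'
from go import *
pre=g-.16*RG.apply(Z)
print(g,pre);delta(pre+[0,0,.08],RG,"above")
q,e=ik(pre+[0,0,.08],RG,L[-1][0]);print(q.round(2),e)
E
```

```text
[ 0.554      -0.29322816  0.05825393] [ 0.554      -0.44157758  0.11819099]
above xyz [-0.1139 -0.0556  0.4194] dr [ 56.39   5.73 -17.29]
[-1.02  1.12  0.66  0.74  2.34 -0.78] 6.123990203832363e-13
```

Emit:
{"op": "move_arm", "data": {"deltas": [{"xyz":[-0.0114,-0.0056,0.0419],"dr":[5.6,0.6,-1.7]},{"xyz":[-0.0228,-0.0111,0.0839],"dr":[11.3,1.1,-3.5]},{"xyz":[-0.0342,-0.0167,0.1258],"dr":[16.9,1.7,-5.2]},{"xyz":[-0.0456,-0.0222,0.1678],"dr":[22.6,2.3,-6.9]},{"xyz":[-0.057,-0.0278,0.2097],"dr":[28.2,2.9,-8.6]},{"xyz":[-0.0683,-0.0334,0.2516],"dr":[33.8,3.4,-10.4]},{"xyz":[-0.0797,-0.0389,0.2936],"dr":[39.5,4.0,-12.1]},{"xyz":[-0.0911,-0.0445,0.3355],"dr":[45.1,4.6,-13.8]},{"xyz":[-0.1025,-0.05,0.3775],"dr":[50.8,5.2,-15.6]},{"xyz":[-0.1139,-0.0556,0.4194],"dr":[56.39,5.73,-17.29]},{"xyz":[-0.1139,-0.0556,0.4194],"dr":[56.39,5.73,-17.29]},{"xyz":[-0.1139,-0.0556,0.4194],"dr":[56.39,5.73,-17.29]}]}}

```text
t: 2.9
tcp_pos: [0.5562, -0.4363, 0.1933]
ee_rot: [-1.476, -1.485, -0.996]
force: [-0.4, 0.0, 0.0]
width: 0.0853
grip_force: 0.0
```

```bash
python3 s.py
python3 - <<'E'
from go import *
pre=g-.16*RG.apply(Z);print(P.round(4),(fk(L[-1][0],P)[0]-L[-1][1]).round(4))
delta(pre,RG,"pre");delta(g,RG,"grasp")
i=bot.camera_info("wrist");p,d=bot.grab_frame("wrist");cv=__import__("cv2");cv.imwrite("pics/w1.png",p[:,:,::-1])
E
```

```text
2.9 [[-1.0159, 1.126, 0.6599, 0.7356, 2.3423, -0.7828], [0.5562, -0.4363, 0.1933], [-1.4764, -1.4854, -0.9963]] [-0.4  0.   0. ] 0.08527364340804709 0.0
[ 0.2665 -0.      0.6111  0.4336  0.3617  0.0689  0.1122] [-0.  0.  0.]
pre xyz [-0.0717 -0.0019  0.0229] dr [-0.56 -0.26 -0.03]
grasp xyz [-0.0724 -0.0004  0.1829] dr [-0.56 -0.26 -0.03]
```

View pics/w1.png

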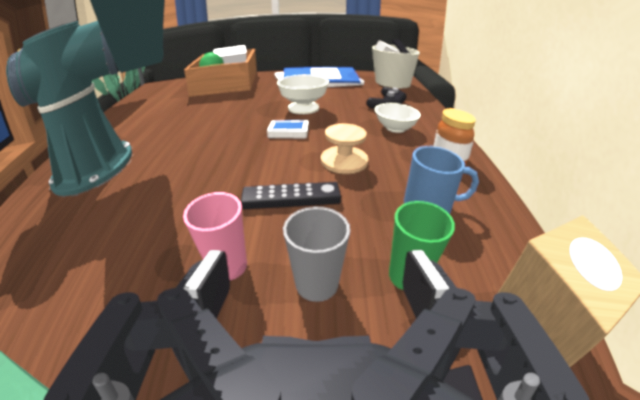

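The wrist view shows the grey tumbler at (317,250), centred between the pads, pink at left (216,235) and green at right (422,245) outside the finger path.

Emit:
{"op": "move_arm", "data": {"deltas": [{"xyz":[-0.036,-0.001,0.0115],"dr":[-0.3,-0.1,0]},{"xyz":[-0.0717,-0.0019,0.0229],"dr":[-0.56,-0.26,0]},{"xyz":[-0.072,-0.0015,0.055],"dr":[-0.56,-0.26,0]},{"xyz":[-0.072,-0.001,0.09],"dr":[-0.56,-0.26,0]},{"xyz":[-0.072,-0.001,0.12],"dr":[-0.56,-0.26,0]},{"xyz":[-0.072,-0.001,0.12],"dr":[-0.56,-0.26,0]},{"xyz":[-0.072,-0.001,0.12],"dr":[-0.56,-0.26,0]}]}}

```text
t: 3.65
tcp_pos: [0.5522, -0.3559, 0.0856]
ee_rot: [-1.493, -1.486, -1.008]
force: [-0.1, -0.3, 0.4]
width: 0.086
grip_force: 0.0
```

```bash
python3 s.py
python3 - <<'E'
from go import *
delta(g,RG,"grasp")
E
```

```text
3.65 [[-0.9771, 1.1296, 0.9386, 0.6461, 2.0841, -0.9667], [0.5522, -0.3559, 0.0856], [-1.4928, -1.4864, -1.0081]] [-0.1 -0.3  0.4] 0.08598049064081349 0.0
grasp xyz [-0.0017  0.0012  0.0684] dr [0.44 0.14 0.05]
```

Emit:
{"op": "move_arm", "data": {"deltas": [{"xyz":[0,0.001,0.02],"dr":[0.3,0.1,0]},{"xyz":[-0.001,0.001,0.04],"dr":[0.3,0.1,0]},{"xyz":[-0.0015,0.001,0.06],"dr":[0.3,0.1,0]},{"xyz":[-0.0015,0.001,0.0684],"dr":[0.3,0.1,0]},{"xyz":[-0.0015,0.001,0.0684],"dr":[0.3,0.1,0]},{"xyz":[-0.0015,0.001,0.0684],"dr":[0.3,0.1,0]}]}}

```text
t: 4.25
tcp_pos: [0.5544, -0.2935, 0.0574]
ee_rot: [-1.487, -1.487, -1.005]
force: [0.5, -0.9, -0.3]
width: 0.0858
grip_force: 0.0
```

```bash
python3 s.py
python3 - <<'E'
from go import *
delta(g,RG,"grasp")
E
```

```text
4.25 [[-0.9313, 1.1125, 1.0807, 0.6455, 1.9658, -1.0181], [0.5544, -0.2935, 0.0574], [-1.4869, -1.487, -1.0054]] [ 0.5 -0.9 -0.3] 0.08583850770601226 0.0
grasp xyz [ 0.0009 -0.0004 -0.0001] dr [0.14 0.01 0.09]
```

Close the fingers, then a small lift.

Emit:
{"op": "move_arm", "data": {"deltas": [{"xyz":[0,0,0],"dr":[0,0,0]},{"xyz":[0,0,0],"dr":[0,0,0]},{"xyz":[0,0,0],"dr":[0,0,0]},{"xyz":[0,0,0],"dr":[0,0,0]},{"xyz":[0,0,0],"dr":[0,0,0]},{"xyz":[0,0,0],"dr":[0,0,0]},{"xyz":[0,0,0],"dr":[0,0,0]},{"xyz":[0,0,0],"dr":[0,0,0]}], "jaw": 0, "squeeze": 45}}

```text
t: 5.05
tcp_pos: [0.5545, -0.2921, 0.0573]
ee_rot: [-1.485, -1.486, -1.006]
force: [0.5, -3.7, 5.4]
width: 0.0613
grip_force: 48.4
```

```bash
python3 s.py
python3 - <<'E'
from go import *
delta(g+[0,0,.12],RG,"lift")
E
```

```text
5.05 [[-0.9302, 1.1127, 1.0824, 0.6462, 1.9657, -1.0186], [0.5545, -0.2921, 0.0573], [-1.4851, -1.486, -1.0058]] [ 0.5 -3.7  5.4] 0.06128782398165443 48.40792000009969
lift xyz [ 0.1118 -0.0002 -0.0461] dr [ 0.09 -0.1   0.1 ]
```

Held at width 61 mm. Lift gently.

Emit:
{"op": "move_arm", "data": {"deltas": [{"xyz":[0.009,0,-0.004],"dr":[0,0,0]},{"xyz":[0.028,0,-0.0115],"dr":[0,0,0]},{"xyz":[0.047,0,-0.019],"dr":[0,0,0]},{"xyz":[0.065,0,-0.027],"dr":[0,0,0]},{"xyz":[0.084,0,-0.035],"dr":[0,0,0]},{"xyz":[0.102,0,-0.042],"dr":[0,0,0]},{"xyz":[0.112,0,-0.046],"dr":[0,0,0]},{"xyz":[0.112,0,-0.046],"dr":[0,0,0]},{"xyz":[0.112,0,-0.046],"dr":[0,0,0]}]}}

```text
t: 5.95
tcp_pos: [0.554, -0.2925, 0.1774]
ee_rot: [-1.486, -1.485, -1.004]
force: [0.2, -0.1, -2.5]
width: 0.0614
grip_force: 48.6
```

```bash
python3 s.py
python3 - <<'E'
from h import *
from go import *
# measure rim of the held tumbler, top + scene, relative to TCP
o=bot.get_obs();x=o["tcp_pos"]
for n in("top","scene"):
    i=bot.camera_info(n);p,d=bot.grab_frame(n);np.savez(f"{n}.npz",p=p,d=d,K=i["camera_matrix"],r=i["rvec"],t=i["tvec"])
    cv2.imwrite(f"pics/{n}2.png",p[:,:,::-1]);A,pp=cloud(n)
    A=A.reshape(-1,3);c=pp.reshape(-1,3).astype(int)
    k=(np.hypot(A[:,0]-x[0],A[:,1]-x[1]+.01)<.045)&(A[:,2]>.19)&(A[:,2]<.235)&(c.min(1)>60)
    print(n,k.sum(),circ(A[k]).round(4),np.percentile(A[k,2],[5,50,95]).round(4))
R=RG
m=B+[0,0,.16]
print("expected rim",x+Ro.from_rotvec(o["ee_rot"]).apply(RG.inv().apply(-AH*RG.apply(Z)+[0,0,.033])))
# hover upright: foot .115 above table, mouth over bowl
ub=np.array([B[0]-.03,B[1],.12]);t=tcp_from_cup(ub,Z,RG);print("hover",t);delta(t,RG,"to bowl")
E
```

```text
5.95 [[-0.9307, 0.9667, 1.0884, 0.6869, 2.0763, -0.9219], [0.554, -0.2925, 0.1774], [-1.4855, -1.4852, -1.0044]] [ 0.2 -0.1 -2.5] 0.06136979030894686 48.64221058625844
top 481 [ 0.5529 -0.3014  0.0323] [0.1912 0.2051 0.2168]
scene 1102 [ 0.5537 -0.302   0.032 ] [0.1914 0.2046 0.2155]
expected rim [ 0.55396624 -0.30186439  0.21416325]
hover [0.4823     0.29527184 0.17825393]
to bowl xyz [ 0.2198 -0.0719  0.5448] dr [ 0.03 -0.18 -0.03]
```

View pics/scene2.png

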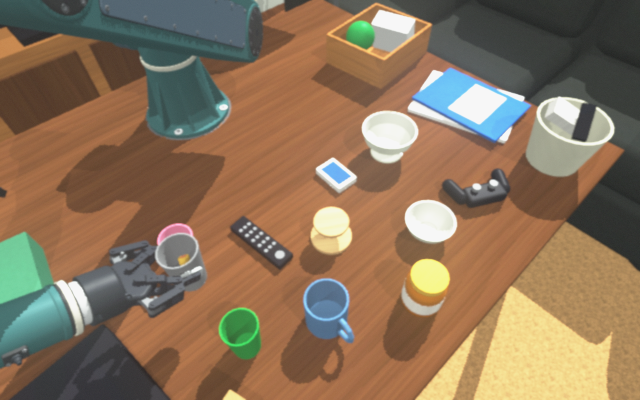

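Tumbler is held upright at (178,262) with toffees inside; its measured rim matches the expected position. Carry to the bowl.

Emit:
{"op": "move_arm", "data": {"deltas": [{"xyz":[0.002,-0.001,0.005]},{"xyz":[0.007,-0.002,0.016]},{"xyz":[0.013,-0.004,0.033]},{"xyz":[0.022,-0.007,0.054]},{"xyz":[0.033,-0.011,0.082]},{"xyz":[0.046,-0.015,0.114]},{"xyz":[0.059,-0.019,0.147]},{"xyz":[0.073,-0.024,0.18]},{"xyz":[0.086,-0.028,0.212]},{"xyz":[0.099,-0.032,0.245]},{"xyz":[0.112,-0.037,0.278]},{"xyz":[0.125,-0.041,0.311]},{"xyz":[0.138,-0.045,0.343]},{"xyz":[0.154,-0.05,0.381]},{"xyz":[0.167,-0.055,0.414]},{"xyz":[0.18,-0.059,0.447]},{"xyz":[0.193,-0.063,0.479]},{"xyz":[0.204,-0.067,0.507]},{"xyz":[0.213,-0.07,0.528]},{"xyz":[0.2198,-0.0719,0.5448]}]}}

```text
validation failed for argument at $.de...
```

```bash
python3 s.py
cat >> go.py <<'E'
def pourpose(th,lip):
    """tool turned th deg about its z from RG; lowest lip point of the mouth at lip"""
    Rt=RG*E("z",np.radians(th));c=Rt.apply(RG.inv().apply(Z))
    d=-Z+Z.dot(c)*c;d=d/np.linalg.norm(d) if np.linalg.norm(d)>1e-6 else d
    m=lip-.032*d
    return tcp_from_cup(m-.095*c,c,Rt),Rt,c,m
E
python3 - <<'E'
from go import *
o=bot.get_obs();R0=Ro.from_rotvec(o["ee_rot"]);q=o["q"]
for th in(30,60,80,100,120,140,160,175):
    x,Rt,c,m=pourpose(th,B+[-.005,0,.115]); 
    if th<80: x=x+[0,0,.03*(80-th)/50]
    q,e=ik(x,Rt,q)
    base=m-.095*c
    print(th,"tilt",np.degrees(np.arccos(c[2])).round(),"c",c.round(2),"xyz",R0.inv().apply(x-o["tcp_pos"]).round(3),"dr",np.degrees((R0.inv()*Rt).as_rotvec()).round(1),"tcpz",x[2].round(3),"err",round(e,4),q.round(2))
E
```

```text
6.05 [[-0.9307, 0.9681, 1.0888, 0.687, 2.0765, -0.9218], [0.5538, -0.2923, 0.1767], [-1.4847, -1.4834, -1.0044]] [-0.  -0.3 -2.2] 0.061359123073111935 48.6403686896665
30 tilt 28.0 c [ 0.46 -0.05  0.88] xyz [ 0.174 -0.09   0.568] dr [-0.  -0.2 30. ] tcpz 0.127 err 0.0 [-0.23  0.76  2.04  1.23  1.28 -0.7 ]
60 tilt 55.0 c [ 0.8  -0.17  0.57] xyz [ 0.179 -0.091  0.571] dr [-0.1 -0.2 60. ] tcpz 0.131 err 0.0 [-0.21  0.75  2.04  1.24  1.28 -0.17]
80 tilt 73.0 c [ 0.91 -0.29  0.29] xyz [ 0.182 -0.086  0.573] dr [-0.1 -0.2 80. ] tcpz 0.132 err 0.0 [-0.21  0.75  2.03  1.24  1.28  0.19]
100 tilt 91.0 c [ 0.91 -0.41 -0.01] xyz [ 0.193 -0.077  0.57 ] dr [ -0.1  -0.2 100. ] tcpz 0.144 err 0.0 [-0.2   0.73  2.01  1.24  1.29  0.58]
120 tilt 107.0 c [ 0.8  -0.52 -0.29] xyz [ 0.199 -0.066  0.566] dr [-2.0e-01 -1.0e-01  1.2e+02] tcpz 0.151 err 0.0 [-0.2   0.72  1.99  1.23  1.31  0.97]
140 tilt 121.0 c [ 0.6  -0.61 -0.52] xyz [ 0.202 -0.055  0.561] dr [-2.0e-01 -1.0e-01  1.4e+02] tcpz 0.156 err 0.0 [-0.2   0.71  1.96  1.22  1.32  1.35]
160 tilt 132.0 c [ 0.32 -0.67 -0.67] xyz [ 0.201 -0.048  0.555] dr [-2.0e-01 -1.0e-01  1.6e+02] tcpz 0.157 err 0.0 [-0.21  0.71  1.94  1.21  1.33  1.71]
175 tilt 136.0 c [ 0.08 -0.69 -0.72] xyz [ 0.2   -0.047  0.553] dr [-3.00e-01 -1.00e-01  1.75e+02] tcpz 0.157 err 0.0 [-0.21  0.71  1.94  1.2   1.33  1.97]
```

Emit:
{"op": "move_arm", "data": {"deltas": [{"xyz":[0.002,-0.001,0.005],"dr":[0,0,0]},{"xyz":[0.007,-0.002,0.016],"dr":[0,0,0]},{"xyz":[0.013,-0.004,0.033],"dr":[0,0,0]},{"xyz":[0.022,-0.007,0.054],"dr":[0,0,0]},{"xyz":[0.033,-0.011,0.082],"dr":[0,0,0]},{"xyz":[0.046,-0.015,0.114],"dr":[0,0,0]},{"xyz":[0.059,-0.019,0.147],"dr":[0,0,0]},{"xyz":[0.073,-0.024,0.18],"dr":[0,0,0]},{"xyz":[0.086,-0.028,0.212],"dr":[0,0,0]},{"xyz":[0.099,-0.032,0.245],"dr":[0,0,0]},{"xyz":[0.112,-0.037,0.278],"dr":[0,0,0]},{"xyz":[0.125,-0.041,0.311],"dr":[0,0,0]},{"xyz":[0.138,-0.045,0.343],"dr":[0,0,0]},{"xyz":[0.154,-0.05,0.381],"dr":[0,0,0]},{"xyz":[0.167,-0.055,0.414],"dr":[0,0,0]},{"xyz":[0.18,-0.059,0.447],"dr":[0,0,0]},{"xyz":[0.193,-0.063,0.479],"dr":[0,0,0]},{"xyz":[0.204,-0.067,0.507],"dr":[0,0,0]},{"xyz":[0.213,-0.07,0.528],"dr":[0,0,0]},{"xyz":[0.2198,-0.0719,0.5448],"dr":[0,0,0]}]}}

```text
t: 8.05
tcp_pos: [0.4806, 0.297, 0.1785]
ee_rot: [-1.484, -1.485, -1.003]
force: [1.5, 0.1, -1.2]
width: 0.0613
grip_force: 48.7
```

```bash
python3 s.py
cat > pour.py <<'E'
from go import *
import sys
o=bot.get_obs();R0=Ro.from_rotvec(o["ee_rot"]);q=o["q"]
for th in map(float,sys.argv[1:]):
    c=(RG*E("z",np.radians(th))).apply(RG.inv().apply(Z));h=c*[1,1,0];h/=max(np.linalg.norm(h),.2)
    x,Rt,c,m=pourpose(th,B-.02*h+[0,0,max(.125,.112+.095*c[2])]); q,e=ik(x,Rt,q)
    print(th,"tilt",np.degrees(np.arccos(c[2])).round(),"xyz",R0.inv().apply(x-o["tcp_pos"]).round(3),"dr",np.degrees((R0.inv()*Rt).as_rotvec()).round(1),"m",m.round(3),"tcpz",x[2].round(3),"e",round(e,4),q[5].round(2))
E
python3 pour.py 10 20 30 40 50 60 70 80 90 100 110 120 130 140 150 160 170
```

```text
8.05 [[-0.2234, 0.6598, 1.9965, 1.1951, 1.335, -1.0839], [0.4806, 0.297, 0.1785], [-1.4841, -1.4854, -1.0026]] [ 1.5  0.1 -1.2] 0.06125334510341079 48.662210068068816
10.0 tilt 9.0 xyz [-0.004 -0.021  0.002] dr [-0.1 -0.1 10. ] m [0.465 0.288 0.211] tcpz 0.175 e 0.0 -0.96
20.0 tilt 19.0 xyz [-0.    -0.029  0.003] dr [-0.1 -0.1 20. ] m [0.462 0.289 0.212] tcpz 0.177 e 0.0 -0.79
30.0 tilt 28.0 xyz [ 0.001 -0.032  0.005] dr [-0.1 -0.1 30. ] m [0.464 0.291 0.211] tcpz 0.178 e 0.0 -0.62
40.0 tilt 37.0 xyz [ 0.001 -0.033  0.007] dr [-0.1 -0.1 40. ] m [0.467 0.292 0.207] tcpz 0.177 e 0.0 -0.45
50.0 tilt 46.0 xyz [-0.    -0.033  0.011] dr [-0.1 -0.1 50. ] m [0.471 0.293 0.201] tcpz 0.174 e 0.0 -0.28
60.0 tilt 55.0 xyz [-0.004 -0.032  0.014] dr [-0.1 -0.1 60. ] m [0.475 0.294 0.192] tcpz 0.17 e 0.0 -0.11
70.0 tilt 64.0 xyz [-0.008 -0.03   0.019] dr [-0.1 -0.  70. ] m [0.48  0.295 0.182] tcpz 0.164 e 0.0 0.05
80.0 tilt 73.0 xyz [-0.014 -0.026  0.023] dr [-0.1 -0.  80. ] m [0.484 0.295 0.17 ] tcpz 0.157 e 0.0 0.22
90.0 tilt 82.0 xyz [-0.021 -0.022  0.028] dr [-0.1 -0.  90. ] m [0.489 0.295 0.15
[... 264 characters left out ...]
 107.0 xyz [-0.008 -0.004  0.026] dr [-1.0e-01  0.0e+00  1.2e+02] m [0.503 0.292 0.156] tcpz 0.161 e 0.0 0.97
130.0 tilt 114.0 xyz [-0.006  0.003  0.025] dr [-1.0e-01  0.0e+00  1.3e+02] m [0.507 0.29  0.154] tcpz 0.164 e 0.0 1.16
140.0 tilt 121.0 xyz [-0.004  0.01   0.024] dr [-1.0e-01  0.0e+00  1.4e+02] m [0.51  0.288 0.152] tcpz 0.166 e 0.0 1.36
150.0 tilt 127.0 xyz [-0.003  0.016  0.023] dr [ -0.2   0.  150. ] m [0.512 0.287 0.15 ] tcpz 0.167 e 0.0 1.54
160.0 tilt 132.0 xyz [-0.003  0.022  0.022] dr [-2.0e-01  1.0e-01  1.6e+02] m [0.513 0.285 0.149] tcpz 0.167 e 0.0 1.73
170.0 tilt 135.0 xyz [-0.004  0.027  0.021] dr [-2.0e-01  1.0e-01  1.7e+02] m [0.513 0.283 0.148] tcpz 0.167 e 0.0 1.91
```

Emit:
{"op": "move_arm", "data": {"deltas": [{"xyz":[-0.002,-0.015,0.002],"dr":[0,0,6]},{"xyz":[-0.001,-0.024,0.002],"dr":[0,0,14]},{"xyz":[0,-0.03,0.004],"dr":[0,0,22]},{"xyz":[0.001,-0.032,0.005],"dr":[0,0,30]},{"xyz":[0.001,-0.033,0.007],"dr":[0,0,38]},{"xyz":[0,-0.033,0.01],"dr":[0,0,46]},{"xyz":[-0.001,-0.033,0.012],"dr":[0,0,54]},{"xyz":[-0.004,-0.032,0.015],"dr":[0,0,62]},{"xyz":[-0.008,-0.03,0.019],"dr":[0,0,70]},{"xyz":[-0.012,-0.027,0.022],"dr":[0,0,77]},{"xyz":[-0.016,-0.024,0.025],"dr":[0,0,83]},{"xyz":[-0.02,-0.023,0.028],"dr":[0,0,88]},{"xyz":[-0.019,-0.02,0.028],"dr":[0,0,93]},{"xyz":[-0.017,-0.017,0.028],"dr":[0,0,97]},{"xyz":[-0.016,-0.016,0.028],"dr":[0,0,100]},{"xyz":[-0.015,-0.014,0.028],"dr":[0,0,103]},{"xyz":[-0.013,-0.012,0.027],"dr":[0,0,106]},{"xyz":[-0.011,-0.01,0.027],"dr":[0,0,110]},{"xyz":[-0.01,-0.008,0.027],"dr":[0,0,114]},{"xyz":[-0.008,-0.005,0.026],"dr":[0,0,118]}]}}

```text
t: 10.05
tcp_pos: [0.4765, 0.3166, 0.1613]
ee_rot: [-1.908, 0.479, 0.323]
force: [0.1, -0.5, -1.6]
width: 0.0612
grip_force: 49.1
```

```bash
python3 s.py
python3 - <<'E'
from plant import bot
import cv2
p,d=bot.grab_frame("top");q,_=bot.grab_frame("scene")
a=cv2.resize(p[150:310,130:320],None,fx=2.1,fy=2.1);b=cv2.resize(q[60:220,290:480],None,fx=2.1,fy=2.1)
cv2.imwrite("pics/pour1.png",cv2.hconcat([a,b])[:,:,::-1])
E
python3 pour.py 130 140 150 160 170
```

```text
10.05 [[-0.1847, 0.6927, 2.0125, 1.241, 1.3012, 0.937], [0.4765, 0.3166, 0.1613], [-1.9083, 0.4785, 0.3232]] [ 0.1 -0.5 -1.6] 0.0611672120056096 49.09317089171964
130.0 tilt 114.0 xyz [ 0.004 -0.006  0.001] dr [-0.1  0.  12. ] m [0.507 0.29  0.154] tcpz 0.164 e 0.0 1.16
140.0 tilt 121.0 xyz [ 0.009 -0.01  -0.   ] dr [-0.1  0.  22. ] m [0.51  0.288 0.152] tcpz 0.166 e 0.0 1.36
150.0 tilt 127.0 xyz [ 0.015 -0.014 -0.001] dr [-0.1  0.  32. ] m [0.512 0.287 0.15 ] tcpz 0.167 e 0.0 1.54
160.0 tilt 132.0 xyz [ 0.02  -0.016 -0.002] dr [-0.1  0.  42. ] m [0.513 0.285 0.149] tcpz 0.167 e 0.0 1.73
170.0 tilt 135.0 xyz [ 0.025 -0.019 -0.003] dr [-0.1  0.  52. ] m [0.513 0.283 0.148] tcpz 0.167 e 0.0 1.91
```

View pics/pour1.png

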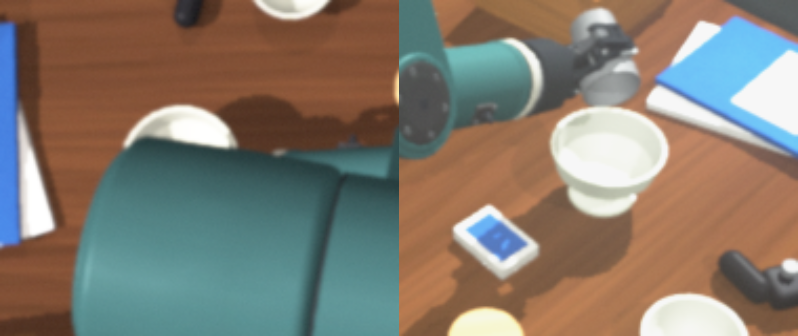

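The tumbler lies tilted just over the bowl ((605,65) in the right crop); no toffee has left yet (bowl is empty, load still -1.6 N). Continue tilting slowly.

Emit:
{"op": "move_arm", "data": {"deltas": [{"xyz":[0.001,-0.002,0],"dr":[0,0,3]},{"xyz":[0.002,-0.003,0],"dr":[0,0,6]},{"xyz":[0.003,-0.005,0],"dr":[0,0,9]},{"xyz":[0.004,-0.006,0],"dr":[0,0,12]},{"xyz":[0.005,-0.007,0],"dr":[0,0,15]},{"xyz":[0.007,-0.009,0],"dr":[0,0,18]},{"xyz":[0.009,-0.01,0],"dr":[0,0,22]},{"xyz":[0.011,-0.012,0],"dr":[0,0,26]},{"xyz":[0.014,-0.013,-0.001],"dr":[0,0,30]},{"xyz":[0.016,-0.014,-0.001],"dr":[0,0,35]},{"xyz":[0.018,-0.016,-0.002],"dr":[0,0,40]},{"xyz":[0.022,-0.017,-0.002],"dr":[0,0,46]},{"xyz":[0.025,-0.019,-0.003],"dr":[0,0,52]},{"xyz":[0.025,-0.019,-0.003],"dr":[0,0,52]},{"xyz":[0.025,-0.019,-0.003],"dr":[0,0,52]},{"xyz":[0.025,-0.019,-0.003],"dr":[0,0,52]},{"xyz":[0.025,-0.019,-0.003],"dr":[0,0,52]}]}}

```text
t: 11.85
tcp_pos: [0.5081, 0.3153, 0.1672]
ee_rot: [-1.585, 1.328, 0.897]
force: [-0.7, -0.0, 0.1]
width: 0.0615
grip_force: 49.1
```

```bash
python3 s.py
python3 - <<'E'
from plant import bot
import cv2
p,d=bot.grab_frame("wrist");q,_=bot.grab_frame("scene")
b=cv2.resize(q[60:220,290:480],None,fx=2.1,fy=2.1);a=cv2.resize(p[120:400,160:480],(384,336))
cv2.imwrite("pics/pour2.png",cv2.hconcat([a,b])[:,:,::-1])
E
```

```text
11.85 [[-0.176, 0.6955, 1.94, 1.2317, 1.3207, 1.9091], [0.5081, 0.3153, 0.1672], [-1.5849, 1.3277, 0.8968]] [-0.7 -0.   0.1] 0.061450375854154325 49.11724494173541
```

View pics/pour2.png

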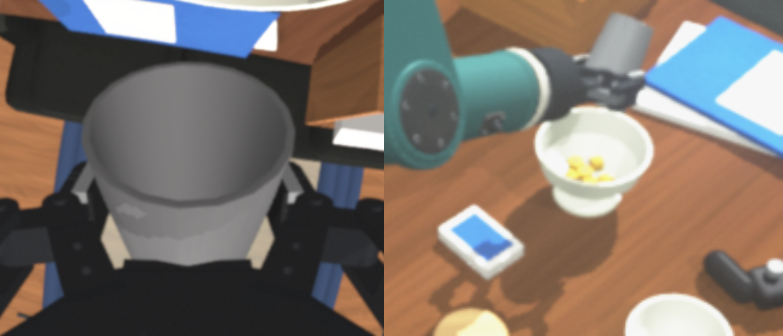

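Left: tumbler interior empty as far as visible; right: toffees in the bowl around (585,170), bowl in place. Retract upward and turn upright.

Run:
```python
from go import *
o=bot.get_obs();R0=Ro.from_rotvec(o["ee_rot"]);x=o["tcp_pos"]
print("up.06",R0.inv().apply([0,0,.06]).round(4),"end",R0.inv().apply(np.array([.50,.20,.24])-x).round(4),np.degrees((R0.inv()*RG).as_rotvec()).round(1))
q,e=ik(np.array([.50,.20,.24]),RG,o["q"]);print(q.round(2),e)
```

```text
up.06 [-0.0548 -0.0098 -0.0224] end [-0.0257  0.0038 -0.1341] [-2.000e-01 -1.000e-01 -1.699e+02]
[-0.4   0.56  1.89  1.03  1.51 -0.95] 5.279976456051827e-11
```

Emit:
{"op": "move_arm", "data": {"deltas": [{"xyz":[-0.018,-0.003,-0.008],"dr":[0,0,0]},{"xyz":[-0.037,-0.006,-0.015],"dr":[0,0,0]},{"xyz":[-0.055,-0.01,-0.022],"dr":[0,0,-5]},{"xyz":[-0.055,-0.01,-0.03],"dr":[0,0,-13]},{"xyz":[-0.053,-0.009,-0.045],"dr":[0,0,-21]},{"xyz":[-0.05,-0.008,-0.06],"dr":[0,0,-29]},{"xyz":[-0.045,-0.006,-0.075],"dr":[0,0,-37]},{"xyz":[-0.04,-0.003,-0.09],"dr":[0,0,-45]},{"xyz":[-0.035,0,-0.105],"dr":[0,0,-53]},{"xyz":[-0.03,0.002,-0.12],"dr":[0,0,-61]},{"xyz":[-0.026,0.004,-0.134],"dr":[0,0,-69]},{"xyz":[-0.026,0.004,-0.134],"dr":[0,0,-77]},{"xyz":[-0.026,0.004,-0.134],"dr":[0,0,-85]},{"xyz":[-0.026,0.004,-0.134],"dr":[0,0,-93]},{"xyz":[-0.026,0.004,-0.134],"dr":[0,0,-101]},{"xyz":[-0.026,0.004,-0.134],"dr":[0,0,-109]},{"xyz":[-0.026,0.004,-0.134],"dr":[0,0,-117]},{"xyz":[-0.026,0.004,-0.134],"dr":[0,0,-125]},{"xyz":[-0.026,0.004,-0.134],"dr":[0,0,-133]},{"xyz":[-0.026,0.004,-0.134],"dr":[0,0,-141]}]}}

```text
t: 13.95
tcp_pos: [0.4997, 0.2002, 0.2403]
ee_rot: [-1.737, -1.031, -0.698]
force: [0.3, 0.7, -1.9]
width: 0.061
grip_force: 49.2
```

```bash
python3 s.py
python3 - <<'E'
from go import *
t=tcp_from_cup(S+[0,0,.064+.06],Z,RG);print(t);delta(t,RG,"above stand")
print(ik(t-[0,0,.06],RG,L[-1][0]))
E
```

```text
13.95 [[-0.3984, 0.565, 1.8958, 1.03, 1.5073, -0.4515], [0.4997, 0.2002, 0.2403], [-1.7371, -1.0309, -0.6978]] [ 0.3  0.7 -1.9] 0.060974979819321776 49.15089629532304
[0.606      0.00107184 0.18225393]
above stand xyz [-0.0615  0.1547 -0.163 ] dr [ 1.000e-02 -1.300e-01 -2.859e+01]
(array([-0.60381621,  0.88973275,  1.50078958,  0.87265023,  1.65633521,
       -0.97180023]), np.float64(1.722144649107804e-11))
```

Emit:
{"op": "move_arm", "data": {"deltas": [{"xyz":[0,0,0],"dr":[0,0,-8]},{"xyz":[-0.006,0.015,-0.016],"dr":[0,0,-16]},{"xyz":[-0.012,0.031,-0.033],"dr":[0,0,-24]},{"xyz":[-0.02,0.051,-0.054],"dr":[0,0,-28.6]},{"xyz":[-0.028,0.071,-0.075],"dr":[0,0,-28.6]},{"xyz":[-0.036,0.091,-0.096],"dr":[0,0,-28.6]},{"xyz":[-0.044,0.111,-0.117],"dr":[0,0,-28.6]},{"xyz":[-0.052,0.131,-0.138],"dr":[0,0,-28.6]},{"xyz":[-0.058,0.146,-0.154],"dr":[0,0,-28.6]},{"xyz":[-0.0615,0.1547,-0.163],"dr":[0,-0.1,-28.6]},{"xyz":[-0.0615,0.1547,-0.163],"dr":[0,-0.1,-28.6]},{"xyz":[-0.0615,0.1547,-0.163],"dr":[0,-0.1,-28.6]}]}}

```text
t: 15.15
tcp_pos: [0.6047, 0.0015, 0.1818]
ee_rot: [-1.489, -1.48, -0.999]
force: [-0.3, 0.3, -0.7]
width: 0.0616
grip_force: 49.2
```

```bash
python3 s.py
python3 - <<'E'
from h import *
from go import *
o=bot.get_obs();x=o["tcp_pos"];out=[]
for n in("top","scene"):
    i=bot.camera_info(n);p,d=bot.grab_frame(n);np.savez(f"{n}.npz",p=p,d=d,K=i["camera_matrix"],r=i["rvec"],t=i["tvec"])
    A,pp=cloud(n)
    A=A.reshape(-1,3);c=pp.reshape(-1,3).astype(int)
    k=(np.hypot(A[:,0]-x[0],A[:,1]-x[1]+.01)<.045)&(A[:,2]>.2)&(A[:,2]<.24)&(c.min(1)>60)
    print(n,k.sum(),circ(A[k]).round(4),np.percentile(A[k,2],[5,50,95]).round(4))
    # tilt: cup outer wall, fit circle at two heights
    for z0,z1 in((.135,.155),(.205,.22)):
        k=(np.hypot(A[:,0]-x[0],A[:,1]-x[1]+.01)<.04)&(A[:,2]>z0)&(A[:,2]<z1)&(c.min(1)>60);print("  band",k.sum(),circ(A[k]).round(4) if k.sum()>30 else "")
    out.append(p)
R=Ro.from_rotvec(o["ee_rot"]);up=R.apply(RG.inv().apply(Z));print("cup axis",up.round(4),"rim exp",(x-AH*R.apply(Z)+.033*up).round(4))
a=cv2.resize(out[0][150:310,140:380],None,fx=1.65,fy=1.65);b=cv2.resize(out[1][70:280,280:480],(380,400));a=cv2.copyMakeBorder(a,0,400-a.shape[0],0,0,0)
cv2.imwrite("pics/place1.png",cv2.hconcat([a,b])[:,:,::-1])
delta(tcp_from_cup(S+[0,0,.064],Z,RG),RG,"down")
E
```

```text
15.15 [[-0.6044, 0.8045, 1.4991, 0.8803, 1.7136, -0.8982], [0.6047, 0.0015, 0.1818], [-1.489, -1.4796, -0.9989]] [-0.3  0.3 -0.7] 0.06162357737781468 49.24751322781958
top 293 [ 0.6033 -0.0088  0.0324] [0.2017 0.216  0.2215]
  band 67 [ 0.6037 -0.0079  0.0249]
  band 154 [ 0.6038 -0.0078  0.0314]
scene 663 [ 0.6035 -0.0083  0.0319] [0.2012 0.2114 0.2207]
  band 6 
  band 418 [ 0.6035 -0.0079  0.0317]
cup axis [ 0.0063 -0.0013  1.    ] rim exp [ 0.6049 -0.0078  0.2185]
down xyz [-0.0558  0.0018  0.0215] dr [-0.05 -0.06 -0.37]
```

View pics/place1.png

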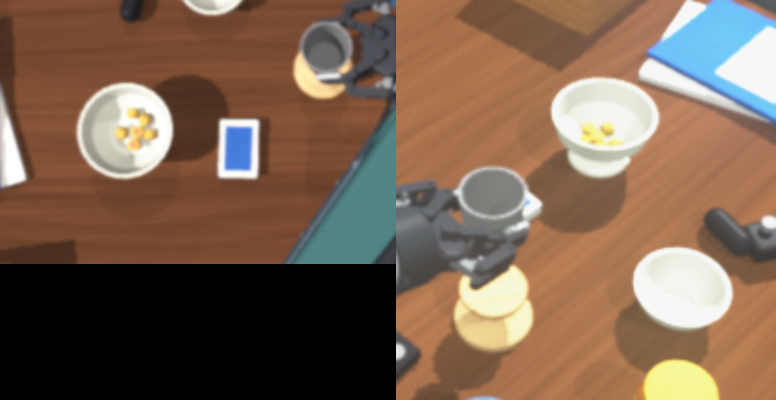

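All six toffees are in the bowl (left crop around (135,130)), the tumbler is empty and above the stand (325,50). Lower it, shifting 2.5 mm in tool y.

Emit:
{"op": "move_arm", "data": {"deltas": [{"xyz":[-0.008,0.0025,0.003],"dr":[0,0,-0.2]},{"xyz":[-0.019,0.0025,0.007],"dr":[0,0,-0.37]},{"xyz":[-0.03,0.0025,0.0115],"dr":[0,0,-0.37]},{"xyz":[-0.04,0.0025,0.015],"dr":[0,0,-0.37]},{"xyz":[-0.047,0.0025,0.018],"dr":[0,0,-0.37]},{"xyz":[-0.052,0.0025,0.02],"dr":[0,0,-0.37]},{"xyz":[-0.052,0.0025,0.02],"dr":[0,0,-0.37]},{"xyz":[-0.052,0.0025,0.02],"dr":[0,0,-0.37]}]}}

```text
t: 16.05
tcp_pos: [0.6076, -0.0002, 0.126]
ee_rot: [-1.486, -1.486, -1.003]
force: [0.6, 0.1, -1.6]
width: 0.0609
grip_force: 49.2
```

```bash
python3 s.py
python3 - <<'E'
from go import *
delta(tcp_from_cup(S+[0.0005,0,.064],Z,RG),RG,"down")
E
```

```text
16.05 [[-0.6042, 0.8861, 1.496, 0.8737, 1.6621, -0.9657], [0.6076, -0.0002, 0.126], [-1.486, -1.4858, -1.0033]] [ 0.6  0.1 -1.6] 0.060876376758527126 49.20884602201113
down xyz [-0.003  -0.0011  0.0025] dr [ 0.03 -0.03  0.01]
```

Emit:
{"op": "move_arm", "data": {"deltas": [{"xyz":[-0.0015,0,0.001],"dr":[0,0,0]},{"xyz":[-0.0028,0,0.0015],"dr":[0,0,0]},{"xyz":[-0.0037,0,0.002],"dr":[0,0,0]},{"xyz":[-0.0042,0,0.002],"dr":[0,0,0]},{"xyz":[-0.0042,0,0.002],"dr":[0,0,0]}]}}

```text
t: 16.55
tcp_pos: [0.6075, 0.0001, 0.1213]
ee_rot: [-1.486, -1.486, -1.003]
force: [-0.1, 0.4, -0.6]
width: 0.0611
grip_force: 49.2
```

```bash
python3 s.py
```

```text
16.55 [[-0.6038, 0.8927, 1.4964, 0.8733, 1.6573, -0.9709], [0.6075, 0.0001, 0.1213], [-1.4861, -1.486, -1.0031]] [-0.1  0.4 -0.6] 0.06109566511213421 49.20886069077824
```

Emit:
{"op": "move_arm", "data": {"deltas": [{"xyz":[-0.0009,0,0.0004],"dr":[0,0,0]},{"xyz":[-0.0009,0,0.0004],"dr":[0,0,0]},{"xyz":[-0.0014,0,0.0006],"dr":[0,0,0]},{"xyz":[-0.0014,0,0.0006],"dr":[0,0,0]}]}}

```text
t: 16.95
tcp_pos: [0.6076, 0.0002, 0.1211]
ee_rot: [-1.484, -1.485, -1.005]
force: [-0.3, -2.7, 7.5]
width: 0.0611
grip_force: 49.1
```

```bash
python3 s.py
```

```text
16.95 [[-0.6041, 0.894, 1.4961, 0.8744, 1.6583, -0.9724], [0.6076, 0.0002, 0.1211], [-1.4844, -1.4851, -1.005]] [-0.3 -2.7  7.5] 0.06114578376758501 49.10304190219904
```

Emit:
{"op": "move_arm", "data": {"deltas": [{"xyz":[0.001,0,-0.0004],"dr":[0,0,0]},{"xyz":[0.001,0,-0.0004],"dr":[0,0,0]},{"xyz":[0.001,0,-0.0004],"dr":[0,0,0]}]}}

```text
t: 17.25
tcp_pos: [0.6076, 0.0002, 0.1211]
ee_rot: [-1.486, -1.486, -1.004]
force: [0.1, -0.9, 4.2]
width: 0.0611
grip_force: 49.1
```

Emit:
{"op": "move_arm", "data": {"deltas": [{"xyz":[0,0,0],"dr":[0,0,0]},{"xyz":[0,0,0],"dr":[0,0,0]},{"xyz":[0,0,0],"dr":[0,0,0]},{"xyz":[0,0,0],"dr":[0,0,0]},{"xyz":[0,0,0],"dr":[0,0,0]},{"xyz":[0,0,0],"dr":[0,0,0]}], "jaw": 1}}

```text
t: 17.85
tcp_pos: [0.6075, 0.0002, 0.1207]
ee_rot: [-1.486, -1.486, -1.003]
force: [0.1, -0.0, 1.2]
width: 0.0854
grip_force: 0.0
```

```bash
python3 s.py
```

```text
17.85 [[-0.6038, 0.8934, 1.4965, 0.8732, 1.6567, -0.9714], [0.6075, 0.0002, 0.1207], [-1.4862, -1.486, -1.0031]] [ 0.1 -0.   1.2] 0.08539377081688133 0.0
```

Released; withdraw along the tool axis.

Emit:
{"op": "move_arm", "data": {"deltas": [{"xyz":[0,0,-0.008],"dr":[0,0,0]},{"xyz":[0,0,-0.02],"dr":[0,0,0]},{"xyz":[0,0,-0.04],"dr":[0,0,0]},{"xyz":[0,0,-0.065],"dr":[0,0,0]},{"xyz":[0,0,-0.095],"dr":[0,0,0]},{"xyz":[0,0,-0.125],"dr":[0,0,0]},{"xyz":[0,0,-0.155],"dr":[0,0,0]},{"xyz":[0,0,-0.18],"dr":[0,0,0]},{"xyz":[0,0,-0.18],"dr":[0,0,0]},{"xyz":[0,0,-0.18],"dr":[0,0,0]}]}}

```text
t: 18.85
tcp_pos: [0.6074, -0.1685, 0.1885]
ee_rot: [-1.488, -1.486, -1.004]
force: [0.4, -0.1, -0.0]
width: 0.0857
grip_force: 0.0
```

Run:
```python
from h import *
from plant import bot
out=[]
for n in("top","scene"):
    i=bot.camera_info(n);p,d=bot.grab_frame(n);np.savez(f"{n}.npz",p=p,d=d,K=i["camera_matrix"],r=i["rvec"],t=i["tvec"]);out.append(p)
    A,_=cloud(n);A=A.reshape(-1,3);A=A[np.isfinite(A[:,0])]
    k=(np.hypot(A[:,0]-.606,A[:,1]+.008)<.05)&(A[:,2]>.145)&(A[:,2]<.17);print(n,"rim",circ(A[k]).round(4),np.percentile(A[k,2],95).round(4))
    k=(np.hypot(A[:,0]-.606,A[:,1]+.008)<.045)&(A[:,2]>.058)&(A[:,2]<.068);print("stand",k.sum(),circ(A[k]).round(4))
    k=(np.hypot(A[:,0]-.512,A[:,1]-.286)<.08)&(A[:,2]>.075)&(A[:,2]<.09);print("bowl",circ(A[k]).round(4))
a=cv2.resize(out[0][150:310,140:380],None,fx=1.65,fy=1.65);b=cv2.resize(out[1][70:280,280:480],(380,400));a=cv2.copyMakeBorder(a,0,400-a.shape[0],0,0,0)
cv2.imwrite("pics/end.png",cv2.hconcat([a,b])[:,:,::-1])
```

```text
top rim [ 0.6065 -0.0094  0.0316] 0.1618
stand 281 [ 0.5982 -0.0078  0.0261]
bowl [0.5128 0.2861 0.0658]
scene rim [ 0.6063 -0.0098  0.0318] 0.16
stand 337 [ 0.6042 -0.0076  0.0335]
bowl [0.5117 0.2861 0.0661]
```

View pics/end.png

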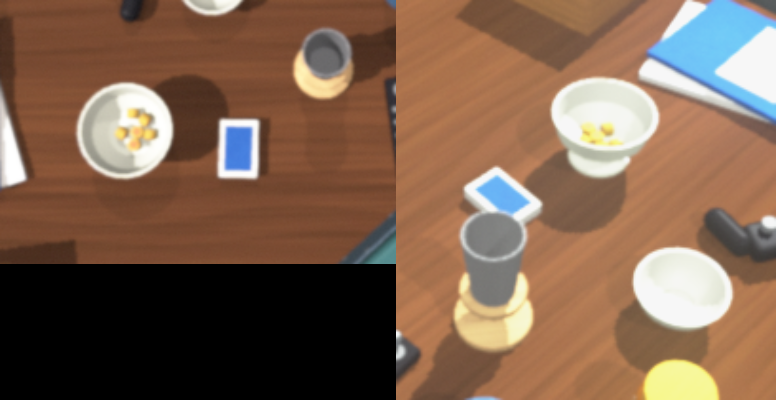

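The tumbler stands upright and empty on the stand, about 2 mm off centre against a 12 mm margin. All six toffees are in the bowl, which has not moved.

```bash
python3 -c "
from plant import bot
print(bot.finish_job())"
```

```text
the job is handed in; nothing more can be done
None
```

I poured all six toffees into the candy bowl, stood the empty tumbler upright about 2 mm off centre on the cup stand with its foot fully on the top, and handed the job in at about 19 s; no verdict came back.

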